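# Check the filter plate of the bench-top air unit

### The job

The filter of the small air unit is to be checked. First take the cleaning brush off the unit's cover flap and lay it flat, bristles down, in the middle of the empty compartment of the service tray, along the compartment, without dropping it; then lift the flap by its pull until it stands fully open by itself, draw out the filter plate hidden beneath and hold it up over the middle of the tray, upright, tab on top, with one flat side facing the hatch window straight ahead and its lower edge about 10 cm above the desk. Finish while holding it still there; leave the flap open, the brush in its compartment and the other things on the desk where they are.

Things in the scene. Friction and masses are not known exactly. Their poses are not given: they have to be found in the camera images.
- brush_mid (a point): Centre of the loose white cleaning brush (30 g), half-way up: 120 mm long, 16 mm high, bristles down. x runs along it to its head, z up; the handle (x = -60 to +16 mm) is 14 mm wide with upright sides, the head (x = +16 to +60) 24 mm wide. At the start it lies across the closed flap, its centre 114 mm above the desk.
- flap (a joint): Angle of the unit's cover flap, rad: 0 closed (level), 1.57 upright, stop at 1.9. A stiff hinge (about 0.12 N m) keeps it wherever it is left.
- flap_hinge (a point): Middle of the flap's hinge axis, along the far top edge of the air unit, 103 mm above the desk; fixed to the unit. y along the hinge axis, x from the unit's front to its back, z up. The closed flap is a grey 6 mm plate over the whole unit, from x = -128 to +2 mm, y = -75 to +75 mm; its top is 106 mm above the desk.
- flap_pull (a point): Grip point of the flap's pull, moving with the flap: centre of a 12 mm round bar, 30 mm long along y with flat ends, on a 22 mm wide tongue in front of the flap; 155 mm from the hinge axis, 27 mm ahead of the flap's edge and the unit's front, free below. Held by its two ends it turns between the fingers as the flap swings. x points from the pull to the hinge.
- unit_well (a point): Centre of the floor of the well under the flap, 45 mm above the desk; axes as flap_hinge. The unit is a white box fixed to the desk, 130 mm deep (x), 150 mm wide (y), 100 mm high, with a small display in front. The well inside is 118 mm (x) by 138 mm (y), its rim 100 mm above the desk. In its middle a slot 66 x 14 mm, 39 mm deep, holds the filter plate.
- filter_mid (a point): Centre of the filter plate, half-way up: loose, 45 g, white frame, pleated panel, 60 mm (x) by 10 mm thick (y, normal of the flat sides) by 58 mm tall, with a tab 24 mm (x) by 10 mm (y) by 24 mm tall in the middle on top: 82 mm in all. Tab centre 29 mm above this point, lower edge 41 mm below. At the start upright in the slot, centre 47 mm above the desk, tab 64 to 88 mm above it.
- tray_bay (a point): Centre of the floor of the empty compartment of the service tray, 4 mm above the desk. x runs along the compartment (150 mm), y across it (74 mm); z up. Walls 4 mm thick, their tops 14 mm above the desk. White tray, 158 x 160 mm, fixed.
- tray_mid (a point): Centre of the tray (on the divider between its two compartments), same axes as tray_bay. The other compartment holds a purple-capped tube lying flat.
- window_mark (a point): A fixed reference point in the air, 200 mm above the desk, only for its direction: its x axis points straight ahead from the robot, square to the hatch glass.
- test_bottle: Bystander: white bottle with a black cap, 50 mm across, 133 mm high, standing; origin under its base.
- drip_bottle: Bystander: small white dropper bottle, 26 mm across, 62 mm high, standing; origin under its base.
- pen: Bystander: black marker, 138 mm long, lying on the desk; origin at its middle.
There are look-alikes about, which are no part of the job. What is meant by the part that bears brush_mid is not turquoise, and is the larger of those in its own colour.

How it is judged (in metres and radians):
On the way, in this order (a step that is already met when the one before it is completed fails the run):
1. the brush lies in the empty compartment, let go (x of brush_mid in the frame of tray_bay between -0.02 and 0.02 m and y of brush_mid in the frame of tray_bay between -0.03 and 0.03 m and z of brush_mid in the frame of tray_bay below 0.014 m and angle between the x axis of brush_mid and the x axis of tray_bay, either way round below 0.26 rad and angle between brush_mid's own z axis and vertical below 0.2 rad and contact force between brush and the fingers below 0.1 N and linear speed of brush below 0.03 m/s), for 0.2 s.
2. the flap stands open by itself, the filter plate still in its slot (value of joint flap above 1.4 rad and contact force between flap and the fingers below 0.1 N and height (world z) of filter_mid below 0.06 m), for 0.2 s.
3. the filter plate is drawn out of the unit in the fingers (height (world z) of filter_mid above 0.12 m and contact force between filter and the fingers above 0.5 N), for 0.1 s.
At the end, for the whole second after the job is handed in: Held still: plate centre within 50 mm of tray centre, lower edge 60-160 mm above desk, upright within 0.2 rad, flat side within 0.3 rad of the window. Flap beyond 1.4 rad. Brush untouched, flat in the bay: 20 mm along, 30 mm across, 0.26 rad (contact force between filter and the fingers above 0.5 N and contact force between filter and unit below 0.05 N and horizontal distance between filter_mid and tray_mid below 0.05 m and height (world z) of filter_mid between 0.101 and 0.201 m and angle between each of filter_mid, brush_mid's own z axis and vertical below 0.2 rad and angle between the y axis of filter_mid and the x axis of window_mark, either way round below 0.3 rad and linear speed of filter below 0.02 m/s and value of joint flap above 1.4 rad and x of brush_mid in the frame of tray_bay between -0.02 and 0.02 m and y of brush_mid in the frame of tray_bay between -0.03 and 0.03 m and z of brush_mid in the frame of tray_bay below 0.014 m and angle between the x axis of brush_mid and the x axis of tray_bay, either way round below 0.26 rad and contact force between brush and the fingers below 0.1 N); the arm keeps its last pose, push and grip.
It fails at once if the brush is dropped (height (world z) of brush_mid between 0.045 and 0.1 m and contact force between brush and anything else below 0.001 N).
It fails at once if another thing on the desk is knocked or shifted by more than 25 mm (distance of any of test_bottle, drip_bottle, pen from where it was at the start of the episode above 0.025 m).
It also fails if it takes over 72 s, if anything falls off the work surface, if the arm or the gripper's body presses on something with over 40 N, if the wrist force passes 120 N, or if a joint passes its speed limit or range.

### The arm

A 6-joint arm with a two-finger parallel gripper is mounted at the origin on a cart in front of the work surface, level with it; the furniture and walls round the work are solid. World frame = base frame: x ahead of the robot, y to its left, z up, the work surface at z = 0. Lengths are in mm, angles in degrees, forces in N, time in s.
With the tool pointing down it reaches from about 350 to 850 mm from the base axis. Payload 8.1 kg.
Tool frame: the origin (TCP) lies on the centre line of the jaws, within the pads' length; the fingertips stand 19 mm ahead of it and the grasp point (between the pads) is the TCP; z points along the fingers, y is the line along which they close (so a half turn about z gives the same grasp; the last joint's range is limited). The gripper opens to 85 mm and grips with 20 to 120 N. Pads are 22 mm wide; open, the fingers measure 114 mm over their backs; the gripper's body (76 mm by 85 mm) begins 54 mm behind the grasp point. The pads swing forward as they close: fully open they stand 13 mm farther back than shut.
Start: joints at [-4.893, 7.471, 85.268, -0, 87.261, -4.893], TCP at [600.005, 0.022, 250.292] pointing down, gripper open.
Joint ranges: [-169.43, 169.43], [-51.17, 129.36], [1.28, 143.12], [-76.62, 256.62], [0, 156.53], [-152.29, 152.29]. Speed limits (degrees/s): [136.94, 136.94, 159.86, 180, 180, 180].

### API

Orientations are given as [roll, pitch, yaw] about the fixed x, y, z axes, in that order (R = Rz(yaw) Ry(pitch) Rx(roll)).
In Python, from bench import r gives the robot as it stands. The module is installed in compiled form; this text tells all that it offers.
- The arm moves only by the tool servo_tool, never from a script. Its arguments are lists of equal length, an entry for each row: "fingers": the finger opening in m, from 0 to 0.0854; "linear": the shift along the tool's x, y, z in m, a list of three; "rotation": the turn, a rotation vector about the tool's x, y, z in degrees, a list of three. A call has 1 to 10 rows; each row is the pose to reach, as a shift and turn from the pose commanded when the call began, along the tool's axes at that moment; what a row does not reach only later rows make up. A row lasts 1/10 s, in which the tool goes at most 50 mm and 8.59 degrees, less where a joint would pass 70% of its speed; a pose out of reach is approached as far as the arm can. A call with a gripper value outside its range is refused whole. The fingers move at their own pace and stop on an object; "force" is the grip in N (left out, the last holds). Time passes only in rows, so rows that repeat a pose let the fingers close. It gives the time, the measured TCP pose, the force, the opening and the grip force at its end, in the units of the state.
- r.sense(): the state, without advancing time (a new reading comes with each control period).
- r.snapshot(name): name is "scene" or "side" or "wrist"; returns a dict with "frame" (480x640x3 uint8, red, green, blue), "fx", "fy", "cx", "cy" (pixels), "camera_from_world" (4x4, takes a point from world to camera coordinates). Camera axes: x right, y up, looking along -z (the intrinsics and any distortion apply to the point x, -y, -z); pixel columns grow to the right and rows downward; lengths in mm; the calibration is good to about 2 mm. A picture is of the moment at which its call begins. There is no depth.
- r.hand_in(): hands the job in; it is judged then, once.
The state is a dict: "time": time; "joint_pos": joint angles; "qd": joint speeds; "joint_efforts": joint torques, N m; "tool_pos": TCP position; "tcp_rot": TCP orientation; "ft_force": force on the tool from outside, world axes, zero at the start; "wrist_torque": the same for the moment, N m; "finger_gap": finger opening in mm; "grip_force": force on a finger pad.
Only numpy, scipy, OpenCV 4.12 (cv2) and the standard library are available. Lean on these libraries where they do the work, as an engineer would, in place of code of your own. Each camera call takes 0.05 s, during which the arm holds its last target. There are 200 camera calls.

## Working session

There is one attempt and no reset: what is moved stays moved. The work goes in short steps, Python scripts to look and compute and a tool call to move; the robot and the scene stay as the last step left them, time stands still between calls to the robot, and variables do not carry over. Pictures are saved under pics/ and viewed, at most 12 in all, crops included, and the job is handed in when it is done.

Besides the shell and the picture viewer there is one more tool, called after "Call:" as name(argument=value, ...), one argument or row to a line, values as JSON. servo_tool: Moves the arm, as the interface text tells. Its arguments: {"type":"object","properties":{"fingers":{"type":"array","items":{"type":"number"}},"linear":{"type":"array","items":{"type":"array","items":{"type":"number"}}},"rotation":{"type":"array","items":{"type":"array","items":{"type":"number"}}},"force":{"type":"number"}},"required":["fingers","linear","rotation"]}

```bash
mkdir -p pics
cat > h.py <<'E'
import numpy as np, cv2, json
from bench import r
def snap(n,f):
    s=r.snapshot(n); cv2.imwrite(f'pics/{f}.png',cv2.cvtColor(s['frame'],cv2.COLOR_RGB2BGR))
    d={k:np.array(s[k]).tolist() for k in s if k!='frame'}; json.dump(d,open(f'pics/{f}.json','w')); return s
def load(f): return json.load(open(f'pics/{f}.json'))
def toworld(s,u,v,z):
    T=np.array(s['camera_from_world']); R=T[:3,:3]; o=-R.T@T[:3,3]
    d=R.T@np.array([(u-s['cx'])/s['fx'],-(v-s['cy'])/s['fy'],-1.])
    return o+d*(z-o[2])/d[2]
def topix(s,p):
    T=np.array(s['camera_from_world']); c=T[:3,:3]@np.array(p)+T[:3,3]
    return s['cx']+s['fx']*c[0]/-c[2], s['cy']-s['fy']*c[1]/-c[2]
E
python3 - <<'E'
from h import *
for n in("scene","side"):
    s=snap(n,n+"0"); print({k:np.round(s[k],3).tolist() if not isinstance(s[k],dict) else s[k] for k in s if k!='frame'})
a=[cv2.imread(f'pics/{n}0.png') for n in('scene','side')]
print(r.sense())
E
```

```text
{'fx': 619.755, 'fy': 619.755, 'cx': 313.998, 'cy': 249.976, 'camera_from_world': [[0.892, -0.451, -0.005, -446.935], [0.209, 0.405, 0.89, -284.969], [-0.4, -0.795, 0.456, -1024.275], [0.0, 0.0, 0.0, 1.0]]}
{'fx': 461.823, 'fy': 461.823, 'cx': 322.133, 'cy': 236.928, 'camera_from_world': [[-0.588, -0.809, -0.003, 465.029], [0.701, -0.512, 0.496, -386.996], [-0.403, 0.29, 0.868, -1132.759], [0.0, 0.0, 0.0, 1.0]]}
{'time': 0.1, 'joint_pos': array([-4.89424969e+00,  7.51258942e+00,  8.53236856e+01,  4.59239194e-04,
        8.72619356e+01, -4.89390566e+00]), 'qd': array([-0.03511231, -0.0445167 , -0.17649127, -0.04147268,  0.16480899,
       -0.07121912]), 'joint_efforts': array([ 1.52257860e-03, -5.70947063e+01, -5.01941299e+01, -1.80579236e-04,
        8.16394575e-03,  5.26326357e-05]), 'tool_pos': array([5.99529364e+02, 5.29582148e-02, 2.49324265e+02]), 'tcp_rot': array([-1.79902187e+02, -8.83543996e-03,  8.99996261e+01]), 'ft_force': array([-0.83271431,  0.98975672, -0.18343564]), 'wrist_torque': array([ 0.00401631,  0.00356562, -0.01423653]), 'grip_force': 0.0, 'finger_gap': 85.48902894733688}
```

View pics/scene0.png

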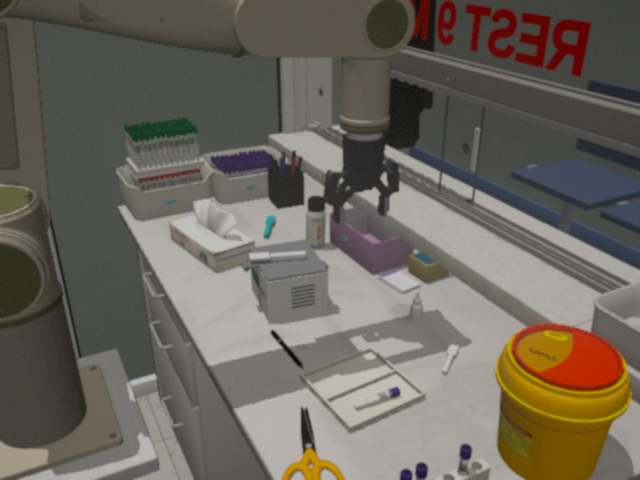

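View pics/side0.png

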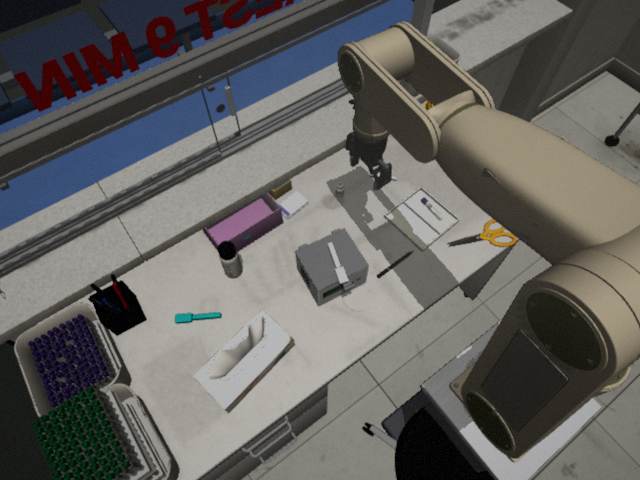

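The scene view shows the unit at about (288,280) with the white brush on it, and the tray at (362,388). The side view has the unit at (332,265) and the tray at (422,218). I'll enlarge both.

Run:
```python
import cv2,numpy as np
a=cv2.imread('pics/scene0.png')[235:435,235:435]; b=cv2.imread('pics/side0.png')[170:310,285:470]
A=cv2.resize(a,None,fx=2,fy=2,interpolation=cv2.INTER_CUBIC)
B=cv2.resize(b,None,fx=2,fy=2,interpolation=cv2.INTER_CUBIC)
a2=cv2.imread('pics/scene0.png')[235:325,240:340]; b2=cv2.imread('pics/side0.png')[225:305,285:375]
o=np.zeros((600,800,3),np.uint8)
o[:300,:400]=cv2.resize(a2,None,fx=4,fy=4,interpolation=cv2.INTER_CUBIC)[:300]
o[:300,400:760]=cv2.resize(b2,None,fx=4,fy=4,interpolation=cv2.INTER_CUBIC)[:300]
c=cv2.imread('pics/scene0.png')[340:430,295:428]; d=cv2.imread('pics/side0.png')[180:260,375:475]
o[310:580,:399]=cv2.resize(c,None,fx=3,fy=3,interpolation=cv2.INTER_CUBIC)
o[310:600,400:800]=cv2.resize(d,None,fx=4,fy=4,interpolation=cv2.INTER_CUBIC)[:290]
cv2.imwrite('pics/c0.png',o)
```

```text
(no output)
```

View pics/c0.png

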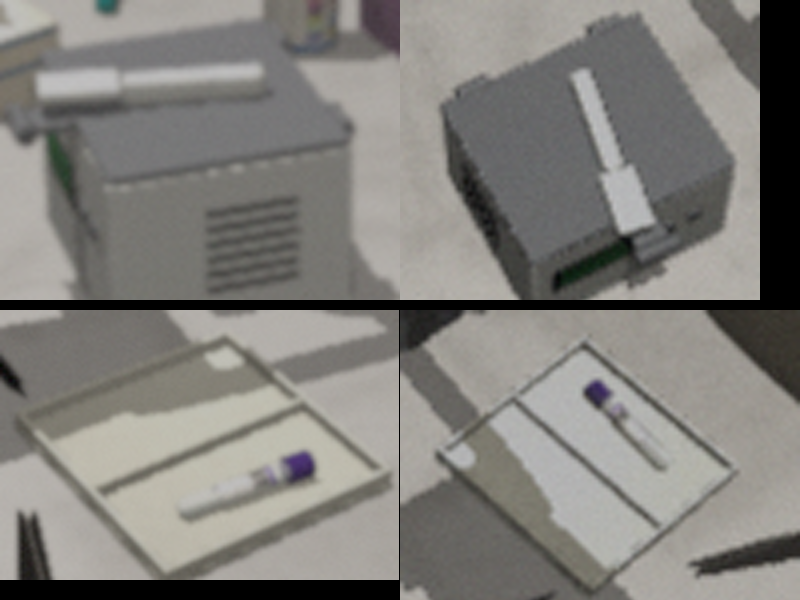

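The top panels show the flap corners, the pull on the front edge beside the display, and the brush with its head towards the pull. The lower panels show the tray corners and the divider. Next I compute the positions.

Run:
```python
from h import *
s=load('side0');c=load('scene0'); 
S=lambda u,v,z:toworld(s,285+(u-400)/4,225+v/4,z)
C=lambda u,v,z:toworld(c,240+u/4,235+v/4,z)
S2=lambda u,v,z:toworld(s,375+(u-400)/4,180+(v-310)/4,z)
C2=lambda u,v,z:toworld(c,295+u/3,340+(v-310)/3,z)
def P(n,f,l,z):
    q=[f(u,v,z)[:2] for u,v in l]; print(n,np.round(q,0).tolist(),'mean',np.round(np.mean(q,0),1))
P('flapS BL,BR,FR,FL',S,[(443,100),(637,15),(733,162),(537,262)],106)
P('flapC FR,BR',C,[(105,180),(350,140)],106)
P('brushS tail,neck,head',S,[(580,72),(612,172),(637,228)],122)
P('brushC tail,neck,head',C,[(263,72),(120,75),(38,80)],122)
P('pullS',S,[(655,245)],106)
P('pullC',C,[(25,118)],104)
P('trayS',S2,[(586,342),(735,470),(597,588),(438,455)],14)
P('divS',S2,[(515,400),(658,525)],14)
P('trayC',C2,[(22,418),(228,338),(390,482),(165,578)],14)
P('divC',C2,[(103,490),(302,405)],14)
for n,l in(('bottle',[(316,247)]),('drip',[(416,320)]),('pen',[(273,333),(302,366)])):
    print(n,[np.round(toworld(c,u,v,0)).tolist() for u,v in l])
```

```text
flapS BL,BR,FR,FL [[594.0, 228.0], [571.0, 85.0], [447.0, 103.0], [465.0, 245.0]] mean [519.2 165.4]
flapC FR,BR [[443.0, 95.0], [570.0, 75.0]] mean [506.7  84.9]
brushS tail,neck,head [[551.0, 148.0], [481.0, 175.0], [441.0, 186.0]] mean [491.1 169.5]
brushC tail,neck,head [[551.0, 135.0], [483.0, 167.0], [443.0, 181.0]] mean [492. 161.]
pullS [[430.0, 179.0]] mean [430.4 178.7]
pullC [[433.0, 177.0]] mean [432.7 176.8]
trayS [[588.0, -232.0], [436.0, -243.0], [423.0, -93.0], [576.0, -74.0]] mean [ 505.9 -160.3]
divS [[580.0, -152.0], [435.0, -164.0]] mean [ 507.6 -158.2]
trayC [[426.0, -103.0], [576.0, -91.0], [586.0, -249.0], [435.0, -257.0]] mean [ 505.9 -175. ]
divC [[438.0, -181.0], [581.0, -168.0]] mean [ 509.5 -174.6]
bottle [[691.0, 365.0, 0.0]]
drip [[723.0, -30.0, 0.0]]
pen [[440.0, 63.0, 0.0], [445.0, -60.0, 0.0]]
```

Call:
servo_tool(
  fingers=[0.05, 0.05, 0.05, 0.05, 0.05, 0.05, 0.05, 0.05, 0.05, 0.05],
  linear=[
    [0.01, -0.006, 0],
    [0.03, -0.02, 0],
    [0.055, -0.035, 0],
    [0.08, -0.05, 0],
    [0.105, -0.065, 0],
    [0.13, -0.08, 0],
    [0.15, -0.09, 0],
    [0.16, -0.1, 0],
    [0.164, -0.103, 0],
    [0.164, -0.103, 0],
  ],
  rotation=[
    [0, 0, -4],
    [0, 0, -12],
    [0, 0, -20],
    [0, 0, -28.5],
    [0, 0, -37],
    [0, 0, -45],
    [0, 0, -53],
    [0, 0, -61],
    [0, 0, -67],
    [0, 0, -69],
  ],
  force=30,
)

```text
time: 1.1
tool_pos: [496.2, 164.8, 249.8]
tcp_rot: [-180.0, -0.0, 159.3]
ft_force: [-0.3, 0.4, -0.2]
finger_gap: 50.2
grip_force: 0.0
```

Run:
```python
from h import *
s=snap('wrist','w1'); q=r.sense(); print(q['time'],q['tool_pos'],q['tcp_rot'],q['joint_pos'],q['finger_gap'],np.round(s['camera_from_world'],3).tolist(),s['fx'])
```

```text
1.15 [496.43278379 164.49545207 249.87659736] [-1.79978749e+02 -3.76183398e-02  1.59294614e+02] [ 1.27125660e+01 -4.46076416e+00  9.74531657e+01  2.98423507e-03
  8.70507014e+01 -5.65822098e+01] 50.13623870614768 [[0.352, 0.936, -0.001, -329.772], [-0.903, 0.339, -0.263, 426.232], [-0.245, 0.093, 0.965, -271.051], [0.0, 0.0, 0.0, 1.0]] 423.9036363148478
```

View pics/w1.png

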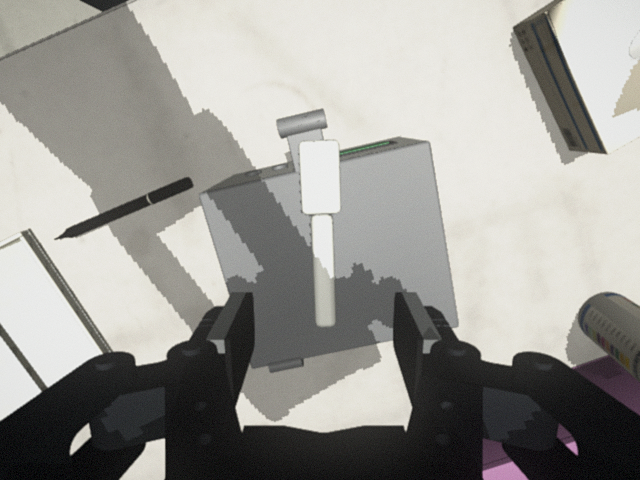

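The wrist view shows the brush from (319,141) to (325,326), the pull bar at about (302,122), and the flap corners at (203,195), (430,142), (458,325) and (252,367).

Run:
```python
from h import *
s=load('w1')
W=lambda u,v,z:np.round(toworld(s,u,v,z)[:2],1)
h,n,t=W(319.5,141,122),W(321,213,122),W(325,325,122)
print('head,neck,tail',h,n,t,'mid',(h+t)/2,np.linalg.norm(h-t),'yaw',np.degrees(np.arctan2(*(h-t)[::-1])))
f=[W(u,v,106) for u,v in((203,195),(430,142),(458,325),(252,367))]
print('flap',f,np.mean(f,0),np.linalg.norm(f[0]-f[1]))
print('pull',W(279,128,103),W(326,116,103),W(302,122,103))
a=(f[0]+f[3])/2-(f[1]+f[2])/2; print('yaw', np.degrees(np.arctan2(*(f[1]-f[0])[::-1]))-90)
```

```text
head,neck,tail [442.4 183.7] [482.3 169.6] [552.5 145.8] mid [497.45 164.75] 116.44062864825148 yaw 161.00487129125
flap [array([448.1, 102.3]), array([467.3, 246.7]), array([592.3, 229. ]), array([572.5,  83. ])] [520.05 165.25] 145.67086187704112
pull [426.9 162.7] [430.4 192.3] [428.5 177.3]
yaw -7.573850127075303
```

Call:
servo_tool(
  fingers=[0.05, 0.05, 0.05, 0.05, 0.05, 0.05, 0.0, 0.0, 0.0, 0.0],
  linear=[
    [0, 0.001, 0.02],
    [0, 0.001, 0.05],
    [0, 0.001, 0.08],
    [0, 0.001, 0.105],
    [0, 0.001, 0.118],
    [0, 0.001, 0.122],
    [0, 0.001, 0.122],
    [0, 0.001, 0.122],
    [0, 0.001, 0.122],
    [0, 0.001, 0.122],
  ],
  rotation=[
    [0, 0, -1.7],
    [0, 0, -1.7],
    [0, 0, -1.7],
    [0, 0, -1.7],
    [0, 0, -1.7],
    [0, 0, -1.7],
    [0, 0, -1.7],
    [0, 0, -1.7],
    [0, 0, -1.7],
    [0, 0, -1.7],
  ],
  force=30,
)

```text
time: 2.15
tool_pos: [498.5, 165.2, 130.0]
tcp_rot: [179.9, 0.1, 160.7]
ft_force: [-1.0, -0.1, 6.0]
finger_gap: 13.0
grip_force: 32.3
```

Call:
servo_tool(
  fingers=[0, 0, 0, 0, 0, 0],
  linear=[
    [0, 0, 0],
    [0, 0, 0],
    [0, 0, -0.002],
    [0, 0, -0.006],
    [0, 0, -0.012],
    [0, 0, -0.015],
  ],
  rotation=[
    [0, 0, 0],
    [0, 0, 0],
    [0, 0, 0],
    [0, 0, 0],
    [0, 0, 0],
    [0, 0, 0],
  ],
)

```text
time: 2.75
tool_pos: [497.6, 165.0, 144.1]
tcp_rot: [180.0, 0.0, 160.7]
ft_force: [-0.6, 0.1, -0.2]
finger_gap: 12.8
grip_force: 31.6
```

Run:
```python
from h import *
snap('wrist','w2'); s=snap('side','s2')
a=cv2.imread('pics/w2.png'); b=cv2.imread('pics/s2.png')[180:300,280:400]
b=cv2.resize(b,(480,480),interpolation=2)
o=np.hstack([cv2.resize(a[:, 100:540],(320,349)),b[:349]]);cv2.imwrite('pics/w2c.png',o)
q=r.sense();print(q['tool_pos'],q['tcp_rot'],q['finger_gap'],q['grip_force'])
```

```text
[497.82723061 165.07807353 144.11045196] [1.79960482e+02 6.09668062e-02 1.60699116e+02] 12.898252107720753 31.626521944999695
```

View pics/w2c.png

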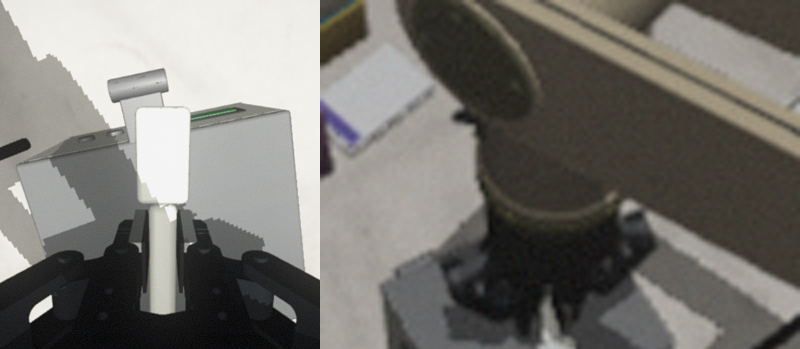

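The brush is in the fingers at mid-length and level, with the head ahead of the pads. Next I carry it over the tray.

Call:
servo_tool(
  fingers=[0, 0, 0, 0, 0, 0, 0, 0, 0, 0],
  linear=[
    [0, 0, -0.015],
    [0, -0.005, -0.04],
    [-0.01, -0.025, -0.065],
    [-0.022, -0.06, -0.076],
    [-0.037, -0.1, -0.076],
    [-0.052, -0.14, -0.076],
    [-0.067, -0.18, -0.076],
    [-0.081, -0.22, -0.076],
    [-0.093, -0.25, -0.076],
    [-0.098, -0.264, -0.076],
  ],
  rotation=[
    [0, 0, 0],
    [0, 0, 0],
    [0, 0, -2],
    [0, 0, -5],
    [0, 0, -9],
    [0, 0, -13],
    [0, 0, -17],
    [0, 0, -21],
    [0, 0, -23.5],
    [0, 0, -24.3],
  ],
)

```text
time: 3.85
tool_pos: [502.5, -119.5, 220.4]
tcp_rot: [-179.9, 0.0, -175.0]
ft_force: [0.2, -0.3, -0.5]
finger_gap: 13.3
grip_force: 31.6
```

Run:
```python
from h import *
s=snap('wrist','w3'); q=r.sense(); print(q['time'],q['tool_pos'],q['tcp_rot'],q['finger_gap'],q['grip_force'])
```

```text
3.9 [ 502.47698824 -120.49248474  220.33697064] [-1.79895710e+02  2.74541496e-02 -1.75072332e+02] 12.848380508430632 31.62243962287903
```

View pics/w3.png

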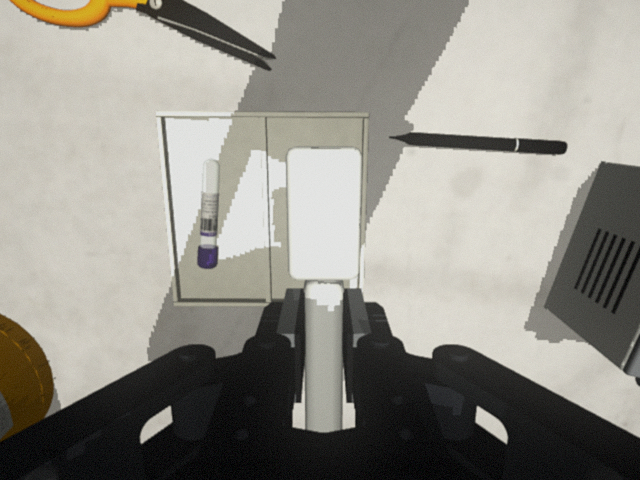

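The tray corners are at (157,114), (368,114) and (174,304), and the divider runs (266,116) to (269,302). The brush is aligned with the compartment.

Run:
```python
from h import *
s=load('w3'); W=lambda u,v,z:toworld(s,u,v,z)[:2]
a,b,c=W(157,114,14),W(368,114,14),W(174,304,14); d,e=W(266,116,14),W(269,302,14)
print(a,b,c,d,e,np.linalg.norm(a-b),np.linalg.norm(a-c))
x=(c-a);yaw=np.arctan2(x[1],x[0]);print('yaw',np.degrees(yaw))
m=(b+c)/2; bay=m+39*np.array([-np.sin(yaw),np.cos(yaw)]); print('mid',m,(d+e)/2,'bay',bay)
```

```text
[ 440.50437041 -249.03635857] [426.70594709 -92.26601501] [ 593.33892603 -237.1307199 ] [ 434.8030833  -167.93205203] [ 584.42739019 -157.59351285] 157.37641852127453 153.2975721406711
yaw 4.454280947134941
mid [ 510.02243656 -164.69836746] [ 509.61523674 -162.76278244] bay [ 506.99355684 -125.81616217]
```

Call:
servo_tool(
  fingers=[0, 0, 0, 0, 0, 0, 0, 0, 0, 0],
  linear=[
    [-0.001, -0.001, 0.015],
    [-0.002, -0.003, 0.04],
    [-0.003, -0.004, 0.07],
    [-0.004, -0.005, 0.1],
    [-0.004, -0.005, 0.13],
    [-0.004, -0.005, 0.155],
    [-0.004, -0.005, 0.174],
    [-0.004, -0.005, 0.184],
    [-0.004, -0.005, 0.189],
    [-0.004, -0.005, 0.19],
  ],
  rotation=[
    [0, 0, 0],
    [0, 0, 0],
    [0, 0, 0],
    [0, 0, 0],
    [0, 0, 0],
    [0, 0, 0],
    [0, 0, 0],
    [0, 0, 0],
    [0, 0, 0],
    [0, 0, 0],
  ],
)

```text
time: 4.9
tool_pos: [507.0, -120.7, 29.1]
tcp_rot: [180.0, -0.0, -175.0]
ft_force: [0.8, 0.6, 0.3]
finger_gap: 12.9
grip_force: 31.6
```

Call:
servo_tool(
  fingers=[0, 0, 0],
  linear=[
    [0, 0, 0.001],
    [0, 0, 0.0015],
    [0, 0, 0.0015],
  ],
  rotation=[
    [0, 0, 0],
    [0, 0, 0],
    [0, 0, 0],
  ],
)

```text
time: 5.2
tool_pos: [507.6, -121.5, 28.6]
tcp_rot: [-180.0, 0.1, -175.0]
ft_force: [-0.0, 0.6, 0.5]
finger_gap: 13.2
grip_force: 31.6
```

Call:
servo_tool(
  fingers=[0, 0, 0, 0],
  linear=[
    [0, -0.002, 0.001],
    [0, -0.003, 0.002],
    [0, -0.003, 0.003],
    [0, -0.003, 0.003],
  ],
  rotation=[
    [0, 0, 0],
    [0, 0, 0],
    [0, 0, 0],
    [0, 0, 0],
  ],
)

```text
time: 5.6
tool_pos: [508.2, -123.6, 28.0]
tcp_rot: [179.9, 0.1, -175.0]
ft_force: [-13.5, 9.4, 31.2]
finger_gap: 13.1
grip_force: 35.4
```

Call:
servo_tool(
  fingers=[0, 0, 0.03, 0.03, 0.03, 0.03],
  linear=[
    [0, 0, -0.001],
    [0, 0, -0.002],
    [0, 0, -0.002],
    [0, 0, -0.002],
    [0, 0, -0.002],
    [0, 0, -0.002],
  ],
  rotation=[
    [0, 0, 0],
    [0, 0, 0],
    [0, 0, 0],
    [0, 0, 0],
    [0, 0, 0],
    [0, 0, 0],
  ],
)

```text
time: 6.2
tool_pos: [507.1, -124.3, 26.5]
tcp_rot: [180.0, -0.0, -175.0]
ft_force: [0.6, -0.0, 0.7]
finger_gap: 29.9
grip_force: 0.0
```

Call:
servo_tool(
  fingers=[0.03, 0.03, 0.03, 0.03, 0.03, 0.05, 0.05, 0.05],
  linear=[
    [0, 0, 0],
    [0, 0, -0.01],
    [0, 0, -0.03],
    [0, 0, -0.06],
    [0, 0, -0.1],
    [0, 0, -0.14],
    [0, 0, -0.17],
    [0, 0, -0.18],
  ],
  rotation=[
    [0, 0, 0],
    [0, 0, 0],
    [0, 0, 0],
    [0, 0, 0],
    [0, 0, 0],
    [0, 0, 0],
    [0, 0, 0],
    [0, 0, 0],
  ],
)

```text
time: 7.0
tool_pos: [509.2, -124.9, 212.0]
tcp_rot: [-179.8, 0.4, -175.0]
ft_force: [0.7, -0.6, -0.4]
finger_gap: 50.1
grip_force: 0.0
```

Run:
```python
from h import *
s=snap('wrist','w4'); q=r.sense(); print(q['time'],q['tool_pos'],q['tcp_rot'],q['joint_pos'])
```

```text
7.05 [ 509.21059522 -124.89279882  211.65124527] [-179.83460103    0.35907425 -174.99499157] [-1.93832464e+01 -3.45375163e+00  1.00506982e+02 -2.39359100e-03
  8.25514405e+01 -1.14387434e+02]
```

View pics/w4.png

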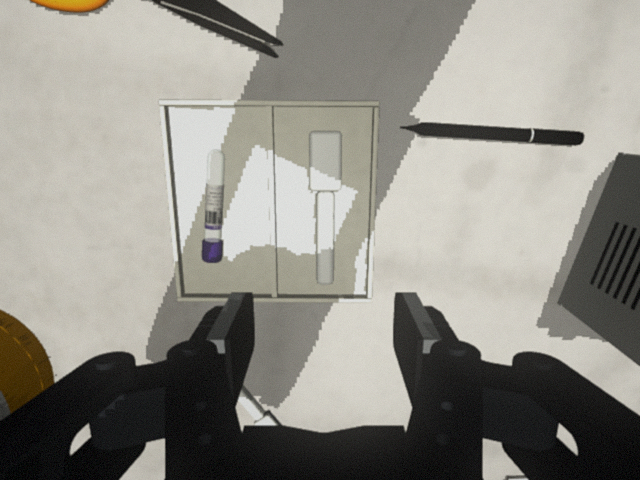

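The brush lies flat at (324,207), centred and along the empty compartment. On to the pull.

Call:
servo_tool(
  fingers=[0.055, 0.055, 0.055, 0.055, 0.055, 0.055, 0.055, 0.055, 0.055, 0.055],
  linear=[
    [0.003, 0.015, 0],
    [0.01, 0.05, 0],
    [0.017, 0.09, 0],
    [0.024, 0.13, 0],
    [0.031, 0.17, 0],
    [0.038, 0.21, 0],
    [0.045, 0.25, 0],
    [0.05, 0.285, 0],
    [0.0525, 0.304, 0],
    [0.0526, 0.308, 0],
  ],
  rotation=[
    [0, 0, 0],
    [0, 0, 2],
    [0, 0, 4],
    [0, 0, 6],
    [0, 0, 8],
    [0, 0, 10],
    [0, 0, 11.5],
    [0, 0, 12.7],
    [0, 0, 12.7],
    [0, 0, 12.7],
  ],
)

```text
time: 8.05
tool_pos: [425.5, 180.0, 204.3]
tcp_rot: [-179.9, -0.2, 172.5]
ft_force: [0.1, -0.3, 0.1]
finger_gap: 55.0
grip_force: 0.0
```

Call:
servo_tool(
  fingers=[0.055],
  linear=[
    [0, 0, 0],
  ],
  rotation=[
    [0, 0, 0],
  ],
)

```text
time: 8.15
tool_pos: [426.6, 178.4, 205.0]
tcp_rot: [-179.9, -0.2, 172.4]
ft_force: [0.1, -1.0, 0.3]
finger_gap: 54.7
grip_force: 0.0
```

Run:
```python
from h import *
s=snap('wrist','w5'); q=r.sense(); print(q['time'],q['tool_pos'],q['tcp_rot'],q['joint_pos'])
p=np.array([428.8,177.7,103]);y=np.array([.134,.991,0])
print([np.round(topix(s,p+k*15*y)) for k in(-1,1)])
```

```text
8.2 [427.12244977 177.75154046 205.36602756] [-1.79925523e+02 -1.24151717e-01  1.72349766e+02] [ 1.62545353e+01 -1.27545696e+01  1.09579509e+02 -1.79017419e-02
  8.33187426e+01 -6.60932066e+01]
[array([294., 252.]), array([348., 252.])]
```

View pics/w5.png

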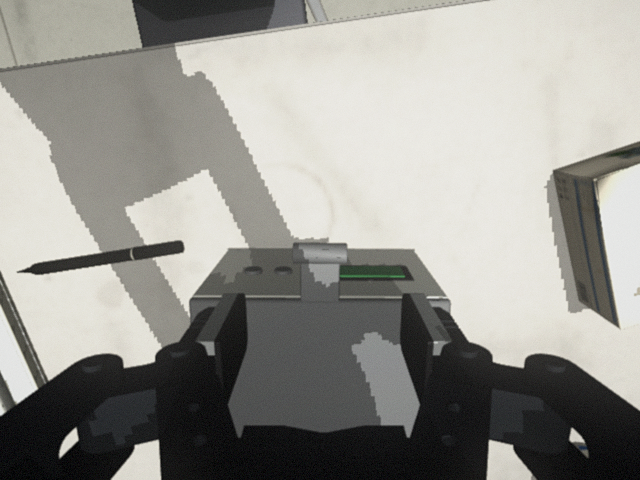

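The bar is seen at (293–347, 252), exactly where predicted. Now I go down and grip it.

Call:
servo_tool(
  fingers=[0.055, 0.055, 0.055, 0.055, 0.055, 0.055, 0.0, 0.0, 0.0, 0.0],
  linear=[
    [-0.001, 0, 0.012],
    [-0.001, 0, 0.04],
    [-0.001, 0, 0.07],
    [-0.001, 0, 0.09],
    [-0.001, 0, 0.1],
    [-0.001, 0, 0.102],
    [-0.001, 0, 0.102],
    [-0.001, 0, 0.102],
    [-0.001, 0, 0.102],
    [-0.001, 0, 0.102],
  ],
  rotation=[
    [0, 0, 0],
    [0, 0, 0],
    [0, 0, 0],
    [0, 0, 0],
    [0, 0, 0],
    [0, 0, 0],
    [0, 0, 0],
    [0, 0, 0],
    [0, 0, 0],
    [0, 0, 0],
  ],
  force=25,
)

```text
time: 9.2
tool_pos: [429.5, 176.2, 106.0]
tcp_rot: [-179.8, 0.1, 172.3]
ft_force: [-3.1, -11.0, 4.3]
finger_gap: 29.1
grip_force: 26.1
```

Call:
servo_tool(
  fingers=[0, 0],
  linear=[
    [-0.001, 0, 0],
    [-0.001, 0, 0],
  ],
  rotation=[
    [0, 0, 0],
    [0, 0, 0],
  ],
)

```text
time: 9.4
tool_pos: [429.6, 176.2, 105.9]
tcp_rot: [-179.8, -0.1, 172.3]
ft_force: [-8.8, -9.8, 7.6]
finger_gap: 29.0
grip_force: 26.4
```

Call:
servo_tool(
  fingers=[0, 0, 0, 0, 0, 0, 0, 0, 0, 0],
  linear=[
    [-0.0006, 0, -0.0135],
    [-0.0024, 0, -0.0269],
    [-0.0053, 0, -0.0401],
    [-0.0093, 0, -0.053],
    [-0.0145, 0, -0.0655],
    [-0.0208, 0, -0.0775],
    [-0.028, 0, -0.0889],
    [-0.0363, 0, -0.0996],
    [-0.0454, 0, -0.1096],
    [-0.0554, 0, -0.1187],
  ],
  rotation=[
    [0, 0, 0],
    [0, 0, 0],
    [0, 0, 0],
    [0, 0, 0],
    [0, 0, 0],
    [0, 0, 0],
    [0, 0, 0],
    [0, 0, 0],
    [0, 0, 0],
    [0, 0, 0],
  ],
)

```text
time: 10.4
tool_pos: [485.1, 168.4, 224.6]
tcp_rot: [-179.8, 0.0, 172.2]
ft_force: [-0.6, -9.9, -4.1]
finger_gap: 29.5
grip_force: 25.2
```

Call:
servo_tool(
  fingers=[0, 0, 0, 0, 0, 0, 0, 0, 0, 0],
  linear=[
    [-0.0107, 0, -0.0083],
    [-0.0221, 0, -0.0155],
    [-0.0341, 0, -0.0218],
    [-0.0466, 0, -0.027],
    [-0.0595, 0, -0.031],
    [-0.0727, 0, -0.0339],
    [-0.0861, 0, -0.0357],
    [-0.0996, 0, -0.0363],
    [-0.1131, 0, -0.0357],
    [-0.1265, 0, -0.0339],
  ],
  rotation=[
    [0, 0, 0],
    [0, 0, 0],
    [0, 0, 0],
    [0, 0, 0],
    [0, 0, 0],
    [0, 0, 0],
    [0, 0, 0],
    [0, 0, 0],
    [0, 0, 0],
    [0, 0, 0],
  ],
)

```text
time: 11.4
tool_pos: [611.2, 151.0, 259.2]
tcp_rot: [-179.8, 0.1, 172.2]
ft_force: [-2.5, -9.8, 2.2]
finger_gap: 29.3
grip_force: 25.4
```

Call:
servo_tool(
  fingers=[0, 0, 0],
  linear=[
    [-0.008, 0, 0.0016],
    [-0.008, 0, 0.0016],
    [-0.008, 0, 0.0016],
  ],
  rotation=[
    [0, 0, 0],
    [0, 0, 0],
    [0, 0, 0],
  ],
)

```text
time: 11.7
tool_pos: [619.2, 149.9, 257.6]
tcp_rot: [-179.8, 0.1, 172.2]
ft_force: [-1.2, -8.2, 1.3]
finger_gap: 28.9
grip_force: 25.4
```

Call:
servo_tool(
  fingers=[0.05, 0.05, 0.05, 0.05, 0.05, 0.05, 0.05, 0.05, 0.05, 0.05],
  linear=[
    [0, 0, 0],
    [0, 0, 0],
    [0, 0, 0],
    [0, 0, -0.01],
    [0, 0, -0.03],
    [0, 0, -0.045],
    [0.02, 0, -0.05],
    [0.05, 0.001, -0.05],
    [0.085, 0.0015, -0.05],
    [0.1, 0.0015, -0.05],
  ],
  rotation=[
    [0, 0, 0],
    [0, 0, 0],
    [0, 0, 0],
    [0, 0, 0],
    [0, 0, 0],
    [0, 0, 0],
    [0, 0, 0],
    [0, 0, 0],
    [0, 0, 0],
    [0, 0, 0],
  ],
)

```text
time: 12.7
tool_pos: [517.6, 167.9, 307.2]
tcp_rot: [180.0, 0.1, 172.4]
ft_force: [0.2, 0.2, 0.4]
finger_gap: 49.7
grip_force: 0.0
```

Call:
servo_tool(
  fingers=[0.04, 0.04, 0.04, 0.04, 0.04],
  linear=[
    [0.008, 0, 0.01],
    [0.02, 0, 0.03],
    [0.03, 0, 0.06],
    [0.03, 0, 0.08],
    [0.03, 0, 0.08],
  ],
  rotation=[
    [0, 0, 0],
    [0, 0, 0],
    [0, 0, 0],
    [0, 0, 0],
    [0, 0, 0],
  ],
)

```text
time: 13.2
tool_pos: [487.8, 171.1, 223.5]
tcp_rot: [-179.9, -0.2, 172.3]
ft_force: [-0.9, 0.0, 0.5]
finger_gap: 40.5
grip_force: 0.0
```

Run:
```python
from h import *
s=snap('wrist','w6'); t=snap('scene','s6'); q=r.sense(); print(q['time'],q['tool_pos'],q['tcp_rot'])
a=cv2.imread('pics/w6.png'); b=cv2.resize(cv2.imread('pics/s6.png')[200:340,230:350],(274,320))
o=np.zeros((480,800,3),np.uint8); o[:, :526]=a[:,60:586]; o[:320,526:]=b
cv2.imwrite('pics/w6c.png',o)
p=np.array([520,165.3,88.]);x=np.array([.991,-.134,0]);y=np.array([.134,.991,0])
print([np.round(topix(s,p+i*12*x+j*5*y)) for i in(-1,1) for j in (-1,1)])
```

```text
13.3 [489.90279662 171.35795858 226.9621846 ] [1.79984412e+02 3.98474480e-02 1.72309383e+02]
[array([312., 265.]), array([328., 265.]), array([312., 300.]), array([328., 300.])]
```

View pics/w6c.png

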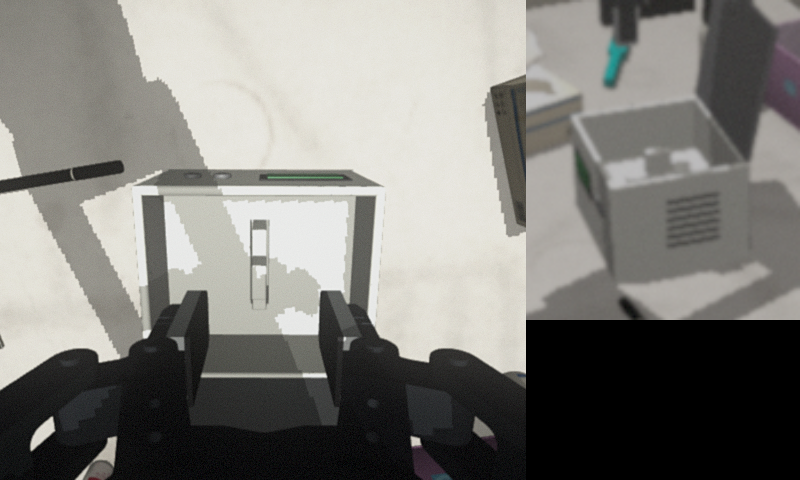

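The well is open, with the tab at about (260,282) in the crop, where predicted, and the flap stands upright. Now I grip the tab.

Call:
servo_tool(
  fingers=[0.04, 0.04, 0.04, 0.04, 0.04, 0.04, 0.04, 0.04, 0.04, 0.04],
  linear=[
    [-0.01, -0.001, 0],
    [-0.025, -0.002, 0.005],
    [-0.0308, -0.002, 0.02],
    [-0.0308, -0.002, 0.045],
    [-0.0308, -0.002, 0.07],
    [-0.0308, -0.002, 0.095],
    [-0.0308, -0.002, 0.115],
    [-0.0308, -0.002, 0.13],
    [-0.0308, -0.002, 0.142],
    [-0.0308, -0.002, 0.147],
  ],
  rotation=[
    [0, 0, 0],
    [0, 0, 0],
    [0, 0, 0],
    [0, 0, 0],
    [0, 0, 0],
    [0, 0, 0],
    [0, 0, 0],
    [0, 0, 0],
    [0, 0, 0],
    [0, 0, 0],
  ],
)

```text
time: 14.3
tool_pos: [519.5, 165.0, 77.6]
tcp_rot: [-180.0, -0.1, 172.3]
ft_force: [0.0, 0.8, -0.2]
finger_gap: 39.8
grip_force: 0.0
```

Call:
servo_tool(
  fingers=[0.04, 0, 0, 0, 0, 0, 0],
  linear=[
    [0, 0, 0],
    [0, 0, 0],
    [0, 0, 0],
    [0, 0, 0],
    [0, 0, 0],
    [0, 0, 0],
    [0, 0, 0],
  ],
  rotation=[
    [0, 0, 0],
    [0, 0, 0],
    [0, 0, 0],
    [0, 0, 0],
    [0, 0, 0],
    [0, 0, 0],
    [0, 0, 0],
  ],
  force=30,
)

```text
time: 15.0
tool_pos: [520.6, 165.2, 79.8]
tcp_rot: [180.0, 0.1, 172.3]
ft_force: [-0.9, -0.2, 6.0]
finger_gap: 9.2
grip_force: 34.4
```

Call:
servo_tool(
  fingers=[0, 0, 0, 0, 0, 0, 0, 0, 0, 0],
  linear=[
    [0, 0, -0.004],
    [0, 0, -0.012],
    [0, 0, -0.025],
    [0, 0, -0.04],
    [0, 0, -0.06],
    [0, 0, -0.08],
    [0, 0, -0.1],
    [0, 0, -0.12],
    [0, 0, -0.13],
    [0, 0, -0.13],
  ],
  rotation=[
    [0, 0, 0],
    [0, 0, 0],
    [0, 0, 0],
    [0, 0, 0],
    [0, 0, 0],
    [0, 0, 0],
    [0, 0, 0],
    [0, 0, 0],
    [0, 0, 0],
    [0, 0, 0],
  ],
)

```text
time: 16.0
tool_pos: [521.1, 165.4, 211.6]
tcp_rot: [179.9, 0.2, 172.3]
ft_force: [0.0, 0.2, -0.5]
finger_gap: 9.1
grip_force: 33.6
```

Run:
```python
from h import *
t=snap('scene','s7');w=snap('wrist','w7'); q=r.sense(); print(q['time'],q['tool_pos'],q['tcp_rot'],q['finger_gap'],q['grip_force'],q['joint_pos'])
b=cv2.resize(cv2.imread('pics/s7.png')[180:340,230:390],(400,400),interpolation=2); a=cv2.resize(cv2.imread('pics/w7.png'),(400,300))
o=np.zeros((400,800,3),np.uint8); o[:,:400]=b;o[:300,400:]=a
cv2.imwrite('pics/s7c.png',o)
yaw=np.radians(q['tcp_rot'][2]); d=np.array([510,-164.5])-q['tool_pos'][:2]
print('dx,dy',d@[np.cos(yaw),np.sin(yaw)],d@[np.sin(yaw),-np.cos(yaw)])
```

```text
16.1 [519.70563006 165.08289265 208.59991853] [ 1.79999831e+02 -1.22321998e-03  1.72298356e+02] 9.371006988981467 33.564956006594 [ 1.22342467e+01  3.32305611e-01  9.71134043e+01  5.80396220e-04
  8.25553826e+01 -7.00641840e+01]
dx,dy -34.550849904450416 -327.91053834172675
```

View pics/s7c.png

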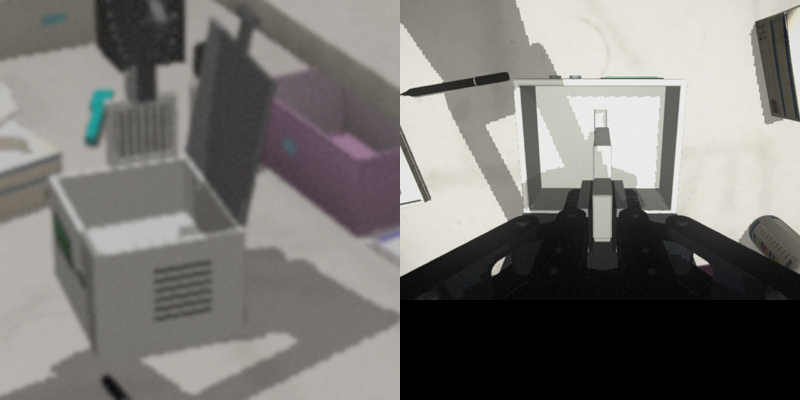

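The plate is out of the slot, upright in the fingers, and the flap is still open. Now I carry it over the tray.

Call:
servo_tool(
  fingers=[0, 0, 0, 0, 0, 0, 0, 0, 0, 0],
  linear=[
    [-0.001, -0.01, -0.005],
    [-0.003, -0.035, -0.005],
    [-0.007, -0.075, -0.005],
    [-0.011, -0.115, -0.005],
    [-0.016, -0.155, -0.005],
    [-0.02, -0.195, -0.005],
    [-0.025, -0.235, -0.005],
    [-0.029, -0.275, -0.005],
    [-0.033, -0.31, -0.005],
    [-0.0345, -0.328, -0.005],
  ],
  rotation=[
    [0, 0, 0],
    [0, 0, 4],
    [0, 0, 12],
    [0, 0, 20],
    [0, 0, 28],
    [0, 0, 36],
    [0, 0, 44],
    [0, 0, 52],
    [0, 0, 60],
    [0, 0, 66],
  ],
)

```text
time: 17.1
tool_pos: [508.8, -167.8, 212.9]
tcp_rot: [-179.9, -0.0, 105.8]
ft_force: [0.3, 0.4, -1.0]
finger_gap: 9.4
grip_force: 33.6
```

Call:
servo_tool(
  fingers=[0, 0, 0, 0, 0, 0, 0, 0, 0],
  linear=[
    [0, 0, 0.003],
    [0, 0, 0.012],
    [0, 0, 0.022],
    [0, 0, 0.032],
    [0, 0, 0.038],
    [0, 0, 0.04],
    [0, 0, 0.04],
    [0, 0, 0.04],
    [0, 0, 0.04],
  ],
  rotation=[
    [0, 0, 5],
    [0, 0, 10],
    [0, 0, 14],
    [0, 0, 16.3],
    [0, 0, 16.3],
    [0, 0, 16.3],
    [0, 0, 16.3],
    [0, 0, 16.3],
    [0, 0, 16.3],
  ],
)

```text
time: 18.0
tool_pos: [510.4, -164.7, 174.4]
tcp_rot: [179.9, 0.0, 90.0]
ft_force: [-0.0, 0.3, -0.8]
finger_gap: 9.7
grip_force: 33.6
```

Call:
servo_tool(
  fingers=[0, 0, 0, 0, 0, 0, 0, 0],
  linear=[
    [0, 0, 0],
    [0, 0, 0],
    [0, 0, 0],
    [0, 0, 0],
    [0, 0, 0],
    [0, 0, 0],
    [0, 0, 0],
    [0, 0, 0],
  ],
  rotation=[
    [0, 0, 0],
    [0, 0, 0],
    [0, 0, 0],
    [0, 0, 0],
    [0, 0, 0],
    [0, 0, 0],
    [0, 0, 0],
    [0, 0, 0],
  ],
)

```text
time: 18.8
tool_pos: [510.0, -164.5, 173.7]
tcp_rot: [-180.0, -0.0, 90.0]
ft_force: [-0.0, 0.6, 0.3]
finger_gap: 9.4
grip_force: 33.6
```

Run:
```python
from h import *
t=snap('scene','s8'); q=r.sense(); print(q['time'],q['tool_pos'],q['tcp_rot'],q['finger_gap'],q['grip_force'],q['qd'])
b=cv2.resize(cv2.imread('pics/s8.png')[200:440,230:470],(600,600),interpolation=2)
cv2.imwrite('pics/s8c.png',b)
```

```text
18.85 [ 510.07350538 -164.5734748   173.77516486] [-1.79998210e+02  4.10223388e-05  8.99981412e+01] 9.244294616792807 33.55304853525013 [ 0.00369953 -0.10406981 -0.01544451 -0.07135537 -0.01160815  0.02993099]
```

View pics/s8c.png

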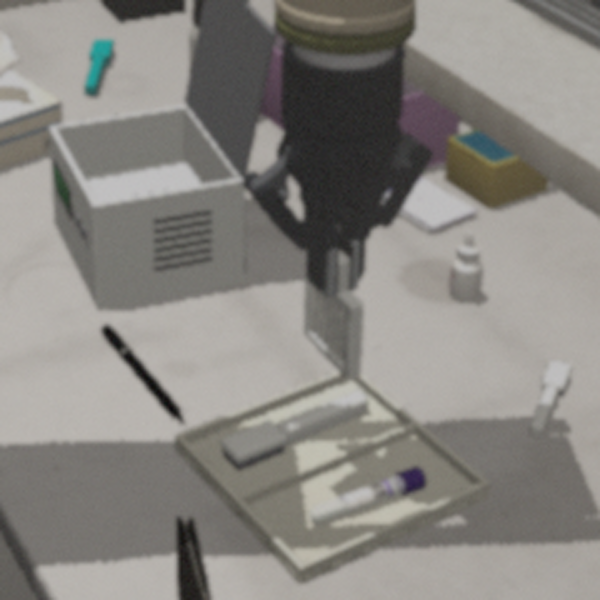

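The plate hangs upright over the tray at about (333,315), with its flat side facing ahead. The flap is open and the brush is in its compartment, so I hand in.

```bash
python3 -c "
from bench import r
print(r.hand_in())"
```

```text
the job is handed in; nothing more can be done
None
```

The job is handed in (no verdict returned): the brush lies in its compartment, the flap stands open, and the filter plate is held upright over the tray about 10 cm above the desk.

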